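# Lay the tea carton down in the drawer tray

## Robot

A 6-joint arm with a two-finger parallel gripper is mounted at the origin on the work surface; the furniture and walls round the work are solid. World frame = base frame: x ahead of the robot, y to its left, z up, the work surface at z = 0. Lengths are in mm, angles in rad, forces in N, time in s.
With the tool pointing down it reaches from about 375 to 925 mm from the base axis. Payload 5.7 kg.
Tool frame: the origin (TCP) lies at the centre of the arm's flange, where the gripper is bolted on; the fingertips stand 182 mm ahead of it and the grasp point (between the pads) lies env.grasp_offset ahead of it (env.grasp_offset is the distance from the TCP to the grasp point, in mm); z points along the fingers, y is the direction in which the jaws open and shut (so a half turn about z gives the same grasp; the last joint's range is limited). The gripper opens to 88 mm and grips with 3 to 60 N. Pads are 20 mm wide; open, the fingers measure 115 mm over their backs; the gripper's body (75 mm by 178 mm) begins 61 mm behind the grasp point.
Start: joints at [1.037, 0.359, 1.51, -0, 1.272, -0.115], TCP at [243.997, 548.134, 404.623] pointing down, gripper open.
Joint ranges: [-2.97, 2.97], [-1.01, 2.36], [0.21, 2.38], [-0.96, 4.11], [0.2, 2.71], [-2.98, 2.98]. Speed limits (rad/s): [2.39, 2.39, 3.14, 3.14, 3.14, 3.14].

## Interface

Orientations are given as a unit quaternion [w, x, y, z].
In Python, from cell import env gives the robot as it stands.
- The arm moves only by the tool arm_command, never from a script. Its arguments are lists of equal length, an entry for each row: "fingers": the gripper command: -1 is shut, 1 is fully open, values between are in proportion; "slide": the shift along the world's x, y, z normalised to -1 to 1, where 1 is 200 mm, a list of three; "spin": the turn about the world's z normalised to -1 to 1, where 1 is 120 degrees. In form: {"fingers": [fingers, ...], "slide": [[x, y, z], ...], "spin": [spin, ...]}. A call has 1 to 5 rows; each row is the pose to reach, as a shift and turn from the pose commanded when the call began; what a row does not reach only later rows make up. A row lasts 1/8 s, in which the tool goes at most 62.5 mm and 10.7 degrees, less where a joint would pass 70% of its speed; a pose out of reach is approached as far as the arm can. A call with a number of a shift or a turn outside -1 to 1 is refused whole. A call with a gripper value outside its range is refused whole. The fingers move at their own pace and stop on an object; "squeeze" is the grip in N (left out, the last holds). Time passes only in rows, so rows that repeat a pose let the fingers close. It gives the time, the measured TCP pose, the force and the opening at its end, in the units of the state.
- env.state(): the state, without advancing time (a new reading comes with each control period).
- env.read_camera(name): name is "scene" or "side" or "wrist"; returns the picture (480x640x3 uint8, red, green, blue); there is no depth.
- env.get_calibration(name): a dict with "mtx" (3x3 intrinsics, pixels), "world_from_camera" (4x4, takes a point from camera to world coordinates). Camera axes: x right, y down, z forward; pixel columns grow to the right and rows downward; lengths in mm; the calibration is good to about 2 mm. A picture is of the moment at which its call begins: read the wrist's pose just before it. get_calibration takes no time and is no camera call; for the wrist camera it gives the pose at the moment of the call.
- env.finish_job(): hands the job in, once; it reports no verdict.
The state is a dict: "t": time; "q": joint angles; "joint_velocities": joint speeds; "effort": joint torques, N m; "tool_pos": TCP position; "orientation": TCP orientation; "contact_force": force on the tool from outside, world axes, zero at the start; "wrist_torque": the same for the moment, N m; "finger_gap": finger opening in mm.
Only numpy, scipy, OpenCV 4.12 (cv2) and the standard library are available. Lean on these libraries where they do the work, as an engineer would, in place of code of your own. Each camera call takes 0.05 s, during which the arm holds its last target. There are 200 camera calls.

## Task

The tall cardboard tea carton stands at the open end of the shallow dark wooden drawer tray, but the drawer is too low for it to stand. Push it high on its broad face with your fingertips so that it topples toward the tray's closed end and lies flat between the rims, let it come to rest, then push it along the tray until its top end rests against the rim at the closed end. Only push: do not grip or lift the carton, and leave the other things standing where they are.

Things in the scene. Friction and masses are not known exactly. Their poses are not given: they have to be found in the camera images.
- carton: closed cardboard tea carton with a pale paper band: a box 44 mm (its x) by 80 mm (its y) by 150 mm tall (its z), 0.15 to 0.31 kg; origin at the centre of its underside. It starts upright on the tray's floor near the open end, its x axis within 0.07 rad of the tray's. It must fall toward the tray's +x
- carton_mid (a point): centre of the carton, 75 mm above its underside while it stands; axes as the carton's
- carton_top (a point): centre of the carton's top face. Pushed some 45 mm toward the tray's +x at the top, the carton falls by itself; after the fall this point lies 25 to 55 mm short of the closed end's rim
- tray: shallow dark wooden drawer tray fixed to the worktop, 260 mm long (x) by 134 mm wide (y); floor 6 mm thick; rims 8 mm thick, 18 mm above the worktop, along both long sides and at the +x end; no rim at the -x end (open). 118 mm wide inside. Origin at the centre of its underside; +x points from the open end to the closed end
- tray_stop (a point): middle of the inner face of the closed end's rim, at floor level: 122 mm from the tray's origin along its +x
- cream_tube: cream-coloured tube standing on its cap, 41x47x140 mm; origin at the centre of its underside. A bystander
- egg_cup: stoneware egg cup, 47 mm across, 50 mm tall; origin at the centre of its underside. A bystander
- mug: mug of tea with a handle, 82x115x92 mm; origin at the centre of its underside. A bystander
- glass: tall drinking glass, 66 mm across, 139 mm tall; origin at the centre of its underside. A bystander
- salt_jar: white stoneware jar with a wooden lid, 98 mm across, 96 mm tall; origin at the centre of its underside. A bystander
- lemon: lemon, 57x84x56 mm; origin at its underside. A bystander
- timer: round kitchen timer, 65 mm across, 37 mm tall; origin at the centre of its underside. A bystander

How it is judged:
By the outcome, as a careful person would: the job done as asked, in the order asked, and still so for the second after the job is handed in, with the robot touching nothing.
It also fails if it takes over 38 s, if anything falls off the work surface, if the arm or the gripper's body presses on something with over 40 N, if the wrist force passes 120 N, or if a joint passes its speed limit or range.

## Working session

There is one attempt and no reset: what is moved stays moved. The work goes in short steps, Python scripts to look and compute and a tool call to move; the robot and the scene stay as the last step left them, time stands still between calls to the robot, and variables do not carry over. Pictures are saved under pics/ and viewed, about 8 in all and at most 12, crops included, and the job is handed in when it is done.

Besides the shell and the picture viewer there is one more tool, called as a command line: name --pt "numbers of a row" for each row, then --argument value for the rest. arm_command: Moves the arm, as the interface text tells. Its arguments: {"type":"object","properties":{"fingers":{"type":"array","items":{"type":"number"}},"slide":{"type":"array","items":{"type":"array","items":{"type":"number","minimum":-1,"maximum":1}}},"spin":{"type":"array","items":{"type":"number","minimum":-1,"maximum":1}},"squeeze":{"type":"number"}},"required":["fingers","slide","spin"]}

```bash
mkdir -p pics; python3 - <<'E'
from cell import env
import cv2,numpy as np
np.set_printoptions(precision=3,suppress=True)
for n in("scene","side"):
    cv2.imwrite(f"pics/{n}0.png",env.read_camera(n)[:,:,::-1]);c=env.get_calibration(n);print(n,c["mtx"],c["world_from_camera"])
print(env.state(),env.grasp_offset)
E
```

```text
scene [[595.548   0.    328.726]
 [  0.    595.548 248.65 ]
 [  0.      0.      1.   ]] [[   0.653   -0.296    0.697 -642.15 ]
 [  -0.757   -0.247    0.605 -967.649]
 [  -0.007   -0.923   -0.385  769.07 ]
 [   0.       0.       0.       1.   ]]
side [[513.394   0.    321.893]
 [  0.    513.394 251.874]
 [  0.      0.      1.   ]] [[   0.948   -0.203    0.245  170.309]
 [  -0.318   -0.647    0.693 -964.882]
 [   0.018   -0.735   -0.678 1101.36 ]
 [   0.       0.       0.       1.   ]]
{'t': 0.1, 'q': array([ 1.037,  0.359,  1.511,  0.   ,  1.272, -0.115]), 'joint_velocities': array([ 0.002, -0.002, -0.003, -0.002, -0.   ,  0.001]), 'effort': array([ -0.002, -51.636, -27.14 ,   0.067,   0.028,  -0.   ]), 'tool_pos': array([243.842, 547.883, 403.917]), 'orientation': array([-0.   ,  0.208,  0.978, -0.001]), 'contact_force': array([ 0.463, -0.153, -0.129]), 'wrist_torque': array([-0.015,  0.061, -0.   ]), 'finger_gap': 87.96004436489997} 163.3
```

View pics/scene0.png

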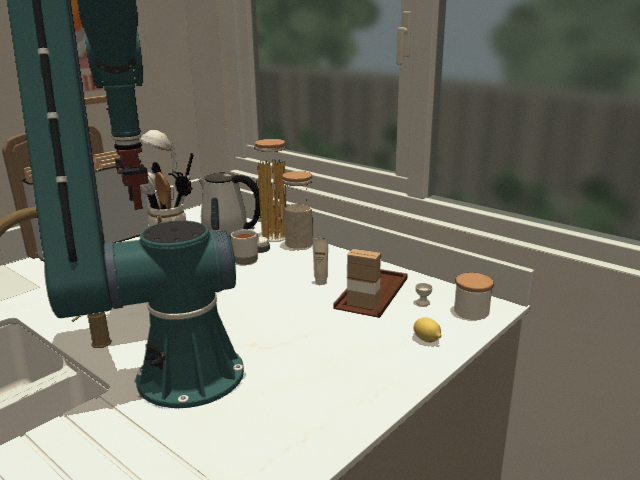

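View pics/side0.png

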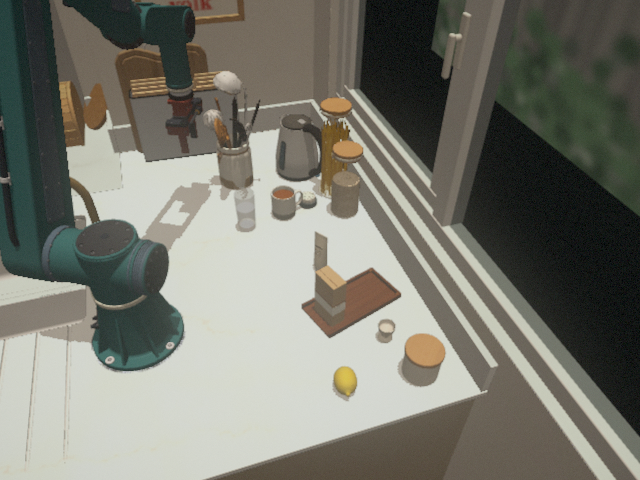

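Scene picture: carton at about (364,280), the tray around (372,292), its closed end to the right and up. Cream tube is at (320,260) and egg cup at (424,293). Side picture: carton at (331,297), tray corners at about (303,306), (373,271), (400,295), (330,331). I'll zoom in for corner pixels.

```bash
python3 - <<'E'
import cv2,numpy as np
a=cv2.imread("pics/scene0.png")[230:330,300:440];b=cv2.imread("pics/side0.png")[225:345,290:410]
a=cv2.resize(a,None,fx=5,fy=5,interpolation=cv2.INTER_CUBIC);b=cv2.resize(b,None,fx=5,fy=5,interpolation=cv2.INTER_CUBIC)
def grid(i,x0,y0,s):
    for k in range(0,i.shape[1],10*s): cv2.putText(i,str(x0+k//s),(k,9),0,.33,(0,0,255),1);cv2.line(i,(k,0),(k,i.shape[0]),(200,200,0),1) if (k//s)%20==0 else 0
    for k in range(0,i.shape[0],20*s): cv2.putText(i,str(y0+k//s),(0,k+10),0,.33,(0,0,255),1);cv2.line(i,(0,k),(i.shape[1],k),(200,200,0),1)
grid(a,300,230,5);grid(b,290,225,5)
cv2.imwrite("pics/ca.png",np.clip(a*1.3,0,255));cv2.imwrite("pics/cb.png",np.clip(b*1.3,0,255))
E
```

```text
[ WARN:0@0.089] global loadsave.cpp:1063 imwrite_ Unsupported depth image for selected encoder is fallbacked to CV_8U.
```

View pics/ca.png

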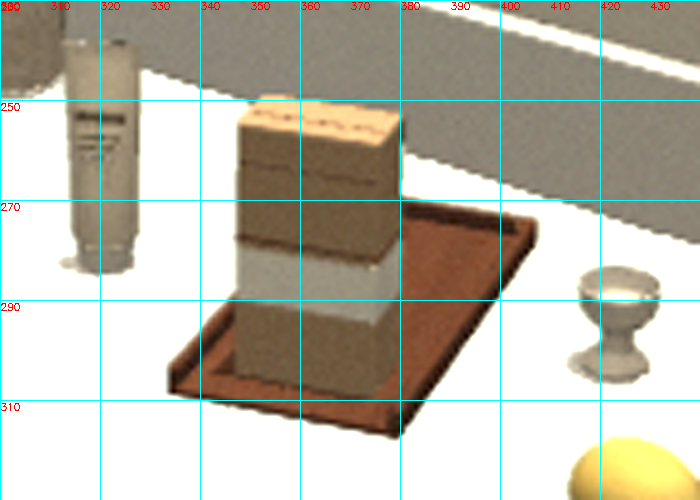

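View pics/cb.png

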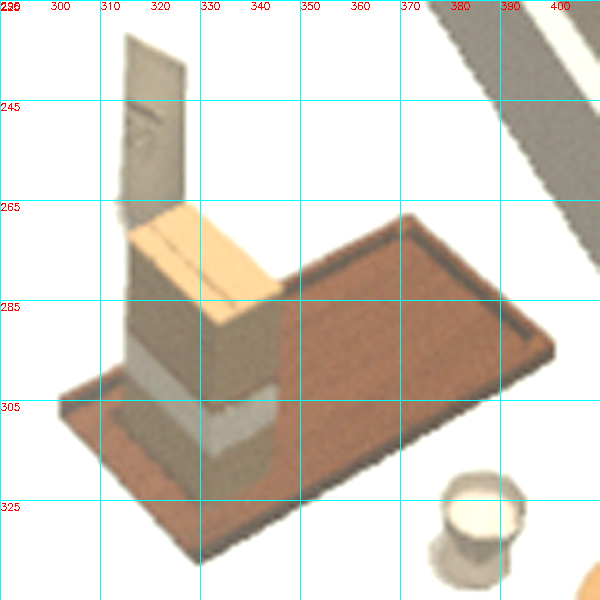

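```bash
cat > h.py <<'E'
import numpy as np
from cell import env
np.set_printoptions(precision=1,suppress=True)
def ray(n,u,v,z):
    c=env.get_calibration(n);T=c["world_from_camera"];d=T[:3,:3]@np.linalg.inv(c["mtx"])@[u,v,1];o=T[:3,3]
    return (o+d*(z-o[2])/d[2])[:2]
E
python3 - <<'E'
from h import *
S=lambda x,y,z:ray("side",290+x/5,225+y/5,z)
C=lambda x,y,z:ray("scene",300+x/5,230+y/5,z)
for n,p in dict(s_farOpen=S(60,398,18),s_farOpenb=S(60,416,0),s_nearOpen=S(198,563,0),s_farCl=S(408,214,18),s_nearCl=S(554,345,18),
 c_farOpen=C(170,370,18),c_nearOpen=C(399,437,0),c_nearCl=C(536,222,18)).items(): print(n,p)
print("carton top side",[S(*q,156) for q in[(127,234),(187,204),(282,288),(219,325)]],"scene",[C(*q,156) for q in[(238,124),(263,95),(402,116),(380,146)]])
print("bottom",C(236,374,6),C(372,398,6),S(112,410,6),S(200,502,6))
print("tube bottom",C(105,270,0),"tube top",S(127,35,140),S(185,65,140),"eggcup",C(615,380,0),S(470,585,0))
t=[S(60,398,18),S(198,563,0),S(408,214,18),S(554,345,18)];m=np.mean(t,0);d=(t[2]+t[3]-t[0]-t[1]);print("tray c",m,"yaw",np.arctan2(d[1],d[0]), np.linalg.norm(d)/2)
w=t[2]-t[3];w2=t[0]-t[1];print(np.arctan2(-w[0],w[1]),np.arctan2(-w2[0],w2[1]))
t=[S(*q,156) for q in[(127,234),(187,204),(282,288),(219,325)]];m=np.mean(t,0);d=(t[1]+t[2]-t[0]-t[3]);w=t[0]+t[1]-t[2]-t[3];print("cart",m,np.arctan2(d[1],d[0]),np.arctan2(-w[0],w[1]),np.linalg.norm(d)/2,np.linalg.norm(w)/2)
E
```

```text
s_farOpen [439.7 -47.4]
s_farOpenb [440.3 -45. ]
s_nearOpen [ 480.5 -166.8]
s_farCl [682.6  30. ]
s_nearCl [721.4 -94.6]
c_farOpen [434.7 -50.4]
c_nearOpen [ 481.  -168.7]
c_nearCl [716.1 -95.8]
carton top side [array([471.6, -66.3]), array([508.7, -54.6]), array([ 535. , -127.3]), array([ 495.7, -141.9])] scene [array([467.3, -69.9]), array([506.3, -55.3]), array([ 530.7, -129.1]), array([ 491.8, -143.6])]
bottom [471.5 -66.1] [ 497.2 -138.8] [468.  -54.7] [ 493.5 -132.3]
tube bottom [531.   81.4] tube top [526.9 103.2] [550.3  68.4] eggcup [ 607.5 -221. ] [ 613.8 -224.8]
tray c [581.  -69.7] yaw 0.2997880739092164 253.19458532379218
0.30120702637579516 0.3290712708382693
cart [502.8 -97.5] 0.3320094407981947 0.3277486145354339 40.42547546841572 78.27478954202589
```

Measured: the tray centre is at about (579,-70), yaw about 0.305. The carton is at about (501,-98), yaw about 0.33. I'll push with two part-open fingertips aligned across the broad face.

arm_command --fingers '[-0.1,-0.1,-0.1,-0.1]' --pt "0.5 -1 0" --pt "0.5 -1 0" --pt "0.5 -1 0" --pt "0.5 -1 0" --spin '[0.18,0.18,0.18,0.18]'

```text
t: 0.6
tool_pos: [344.4, 345.8, 404.3]
orientation: [-0.0, 0.021, 1.0, -0.001]
contact_force: [1.0, -0.4, 0.7]
finger_gap: 51.5
```

arm_command --fingers '[-0.1,-0.1,-0.1,-0.1]' --pt "0.5 -1 0" --pt "0.5 -1 0" --pt "0.5 -1 0" --pt "0.5 -1 0" --spin '[0.178,0.178,0.178,0.178]'

```text
t: 1.1
tool_pos: [444.5, 146.2, 404.5]
orientation: [-0.0, -0.165, 0.986, -0.0]
contact_force: [0.3, 0.6, 0.1]
finger_gap: 39.4
```

arm_command --fingers '[-0.1,-0.1,-0.1,-0.1,-0.1]' --pt "0 -1 0" --pt "0 -1 0" --pt "0 -1 0" --pt "0 -1 0" --pt "0 -1 0" --spin '[0,0,0,0,0]'

```text
t: 1.72
tool_pos: [443.9, -52.2, 404.4]
orientation: [-0.0, -0.164, 0.987, 0.0]
contact_force: [-0.4, 0.8, -0.6]
finger_gap: 39.7
```

arm_command --fingers '[-0.1,-0.1,-0.1,-0.1,-0.1]' --pt "-0.02 -0.33 0" --pt "-0.02 -0.33 0" --pt "-0.02 -0.33 -0.42" --pt "-0.02 -0.33 -0.42" --pt "-0.02 -0.33 -0.42" --spin '[0,0,0,0,0]'

```text
t: 2.35
tool_pos: [439.3, -115.6, 319.1]
orientation: [-0.002, -0.166, 0.986, 0.002]
contact_force: [0.1, -0.7, 0.8]
finger_gap: 39.4
```

```bash
python3 - <<'E'
from h import *
import cv2
s=env.state();print(s["t"],s["tool_pos"],s["orientation"].round(3),s["q"].round(2),s["contact_force"],s["finger_gap"])
a=env.read_camera("scene")[200:330,290:430,::-1];b=env.read_camera("side")[200:340,270:410,::-1]
f=lambda i:cv2.resize(i,(400,400))
cv2.imwrite("pics/p1.png",np.hstack([f(a),f(b)]))
E
```

```text
2.35 [ 439.3 -115.6  319.1] [-0.  -0.2  1.   0. ] [-0.4  0.3  1.9  0.   1.  -2.3] [ 0.1 -0.7  0.8] 39.43893762740283
```

View pics/p1.png

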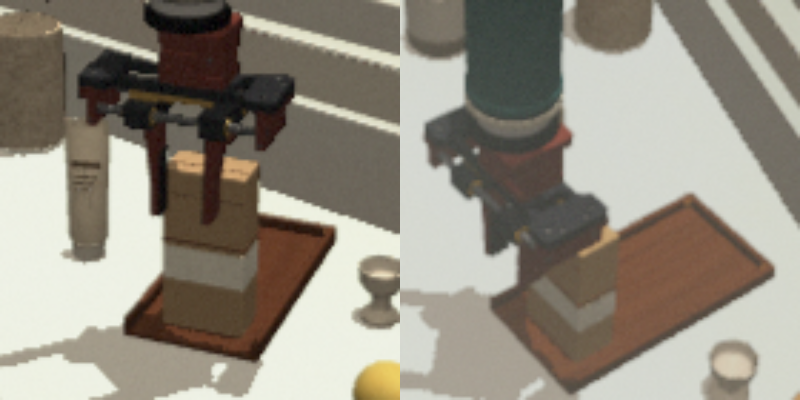

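Aligned: the fingers are behind the carton, about 30 mm from its face and well above the band. Toppling push now.

arm_command --fingers '[-0.1,-0.1,-0.1,-0.1,-0.1]' --pt "0.057 0.019 0" --pt "0.095 0.032 0" --pt "0.142 0.049 0" --pt "0.19 0.065 0" --pt "0.237 0.081 0" --spin '[0,0,0,0,0]'

```text
t: 3.08
tool_pos: [488.1, -101.5, 320.6]
orientation: [-0.0, -0.165, 0.986, -0.0]
contact_force: [-0.3, -0.2, 0.5]
finger_gap: 39.4
```

arm_command --fingers '[-0.1,-0.1,-0.1,-0.1,-0.1]' --pt "0.047 0.016 0" --pt "0.095 0.032 0" --pt "0.133 0.045 0" --pt "0.133 0.045 0" --pt "0.133 0.045 0" --spin '[0,0,0,0,0]'

```text
t: 3.7
tool_pos: [513.7, -92.6, 320.5]
orientation: [-0.0, -0.165, 0.986, 0.0]
contact_force: [-0.2, 0.4, 1.0]
finger_gap: 39.6
```

```bash
python3 - <<'E'
from h import *
import cv2
s=env.state();print(s["t"],s["tool_pos"],s["contact_force"])
a=env.read_camera("scene")[200:330,290:430,::-1];b=env.read_camera("side")[200:340,270:410,::-1]
f=lambda i:cv2.resize(i,(400,400))
cv2.imwrite("pics/p2.png",np.hstack([f(a),f(b)]))
E
```

```text
3.7 [513.7 -92.6 320.5] [-0.2  0.4  1. ]
```

View pics/p2.png

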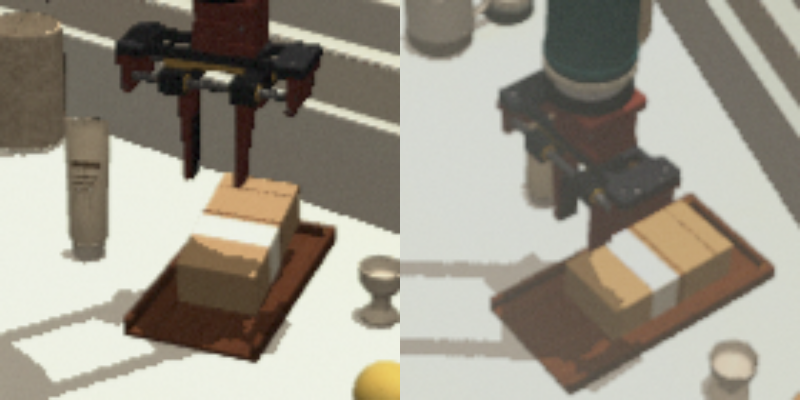

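The carton lies flat in the tray between the rims. Retreat, then measure its pose.

arm_command --fingers '[-0.1,-0.1,-0.1,-0.1,-0.1]' --pt "-0.3 -0.1 0" --pt "-0.3 -0.1 0" --pt "-0.3 -0.1 -0.3" --pt "-0.3 -0.1 -0.3" --pt "-0.3 -0.1 -0.3" --spin '[0,0,0,0,0]'

```text
t: 4.42
tool_pos: [454.6, -112.8, 261.5]
orientation: [0.0, -0.165, 0.986, -0.0]
contact_force: [-0.3, 0.0, 0.2]
finger_gap: 39.5
```

```bash
python3 - <<'E'
from h import *
import cv2
s=env.state();print(s["t"],s["tool_pos"],s["contact_force"])
b=env.read_camera("side")[:,:,::-1];cv2.imwrite("pics/side2.png",b)
c=cv2.resize(b[245:345,290:410],None,fx=5,fy=5,interpolation=cv2.INTER_CUBIC)
cv2.imwrite("pics/p3.png",c)
E
```

```text
4.425 [ 454.6 -112.8  261.5] [-0.3  0.   0.2]
```

View pics/p3.png

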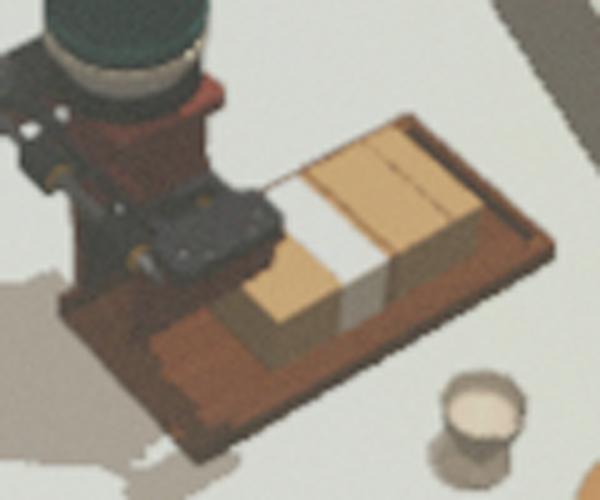

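The carton's upper face has corners at crop pixels (277,322), (484,208) and (395,124). The closed rim runs from (408,115) to (553,245).

```bash
python3 - <<'E'
from h import *
S=lambda x,y,z:ray("side",290+x/5,245+y/5,z)
P=[S(277,322,50),S(484,208,50),S(395,124,50),S(275,370,6),S(408,115,18),S(553,245,18),S(62,298,18),S(200,465,0)]
c=(P[4]+P[5]+P[6]+P[7])/4
d=P[5]-P[7];e=P[1]-P[0];f=P[2]-P[1]
th=.305;R=np.array([[np.cos(th),np.sin(th)],[-np.sin(th),np.cos(th)]])
print("tray c",c);[print(p,R@(p-c)) for p in P]
print([np.arctan2(v[1],v[0]) for v in(d,e)],np.arctan2(-f[0],f[1]),np.linalg.norm(e),np.linalg.norm(f))
E
```

```text
tray c [581.2 -70.3]
[ 538.2 -126.3] [-57.9 -40.5]
[679.3 -82.5] [ 89.9 -41. ]
[657.   -4.8] [92.  39.7]
[ 540.3 -123.6] [-55.  -38.5]
[682.3  29.2] [126.3  64.6]
[720.8 -94.4] [125.9 -64.9]
[440.8 -47.7] [-127.2   63.8]
[ 481.1 -168.4] [-125.   -63.4]
[np.float64(0.29917283694255487), np.float64(0.30134442454989424)] 0.2792592620979923 147.78706923623412 80.79400568979527
```

arm_command --fingers '[-0.1,-0.1,-0.1,-0.1]' --pt "-0.003 0.01 -0.26" --pt "-0.003 0.01 -0.26" --pt "0.092 0.04 -0.26" --pt "0.187 0.07 -0.26" --spin '[-0.013,-0.013,-0.013,-0.013]'

```text
t: 4.97
tool_pos: [492.7, -98.8, 211.2]
orientation: [0.001, -0.152, 0.988, -0.001]
contact_force: [-0.4, 0.4, 0.3]
finger_gap: 39.2
```

arm_command --fingers '[-0.1,-0.1,-0.1,-0.1,-0.1]' --pt "0.038 0.012 0" --pt "0.076 0.024 0" --pt "0.115 0.036 0" --pt "0.153 0.048 0" --pt "0.19 0.06 0" --spin '[0,0,0,0,0]'

```text
t: 5.6
tool_pos: [529.2, -86.5, 208.5]
orientation: [-0.001, -0.151, 0.988, 0.0]
contact_force: [-1.6, -0.9, 2.6]
finger_gap: 39.5
```

arm_command --fingers '[-0.1,-0.1,-0.1]' --pt "0.02 0.006 0" --pt "0.04 0.012 0" --pt "0.057 0.018 0" --spin '[0,0,0]'

```text
t: 5.98
tool_pos: [541.1, -83.0, 208.5]
orientation: [0.0, -0.151, 0.989, -0.0]
contact_force: [-1.1, 0.0, -0.6]
finger_gap: 39.2
```

arm_command --fingers '[-0.1,-0.1]' --pt "0.01 0.003 0" --pt "0.014 0.004 0" --spin '[0,0]'

```text
t: 6.22
tool_pos: [543.7, -82.2, 208.6]
orientation: [0.0, -0.151, 0.988, -0.0]
contact_force: [-1.0, -0.8, -0.4]
finger_gap: 39.5
```

arm_command --fingers '[-0.1,-0.1]' --pt "0.005 0.0015 0" --pt "0.01 0.003 0" --spin '[0,0]'

```text
t: 6.48
tool_pos: [545.6, -81.7, 208.6]
orientation: [-0.0, -0.151, 0.988, -0.0]
contact_force: [-1.4, -0.1, -1.3]
finger_gap: 39.5
```

```bash
python3 - <<'E'
from h import *
import cv2
s=env.state();print(s["t"],s["tool_pos"],s["contact_force"])
b=env.read_camera("side")[:,:,::-1]
c=cv2.resize(b[245:345,290:410],None,fx=5,fy=5,interpolation=cv2.INTER_CUBIC)
cv2.imwrite("pics/p4.png",c)
E
```

```text
6.475 [545.6 -81.7 208.6] [-1.4 -0.1 -1.3]
```

View pics/p4.png

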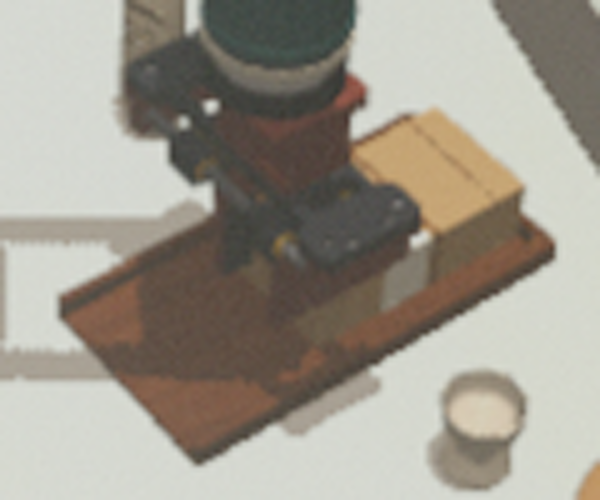

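The carton has moved about 28 mm and the force is still only friction, so about 3 mm remain. I'll creep forward until the force rises.

arm_command --fingers '[-0.1,-0.1]' --pt "0.005 0.0015 0" --pt "0.01 0.003 0" --spin '[0,0]'

```text
t: 6.78
tool_pos: [546.5, -81.4, 208.6]
orientation: [-0.002, -0.152, 0.988, -0.0]
contact_force: [-6.9, -5.2, 5.9]
finger_gap: 39.0
```

arm_command --fingers '[-0.1,-0.1]' --pt "0.005 0.0015 0" --pt "0.005 0.0015 0" --spin '[0,0]'

```text
t: 7.02
tool_pos: [546.7, -81.4, 208.6]
orientation: [-0.002, -0.152, 0.988, -0.0]
contact_force: [-9.4, -6.3, 7.4]
finger_gap: 39.2
```

arm_command --fingers '[-0.1,-0.1]' --pt "0.005 0.0015 0" --pt "0.005 0.0015 0" --spin '[0,0]'

```text
t: 7.28
tool_pos: [547.1, -81.3, 208.7]
orientation: [-0.003, -0.152, 0.988, -0.0]
contact_force: [-10.7, -7.3, 9.9]
finger_gap: 39.3
```

The force rose to about 13 N while the tool stalled, so the carton is against the rim. Back away and check.

arm_command --fingers '[-0.1,-0.1,-0.1,-0.1,-0.1]' --pt "-0.08 -0.025 0" --pt "-0.25 -0.08 0" --pt "-0.4 -0.13 0" --pt "-0.5 -0.16 0.2" --pt "-0.5 -0.16 0.6" --spin '[0,0,0,0,0]'

```text
t: 7.9
tool_pos: [447.1, -112.3, 310.5]
orientation: [-0.002, -0.151, 0.989, 0.002]
contact_force: [1.1, 0.2, 0.1]
finger_gap: 39.6
```

arm_command --fingers '[-0.1,-0.1,-0.1,-0.1,-0.1]' --pt "0 0 0.5" --pt "0 0.4 0.7" --pt "0 0.7 0.7" --pt "0 1 0.7" --pt "0 1 0.7" --spin '[0,0,0,0,0]'

```text
t: 8.52
tool_pos: [449.1, 89.9, 452.1]
orientation: [0.001, -0.152, 0.988, 0.0]
contact_force: [0.2, -0.5, 0.4]
finger_gap: 39.7
```

```bash
python3 - <<'E'
from h import *
import cv2
s=env.state();print(s["t"],s["tool_pos"],s["contact_force"])
b=env.read_camera("side")[:,:,::-1];a=env.read_camera("scene")[:,:,::-1]
c=cv2.resize(b[245:345,290:410],None,fx=5,fy=5,interpolation=cv2.INTER_CUBIC)
cv2.imwrite("pics/p5.png",c);cv2.imwrite("pics/scene5.png",a)
E
```

```text
8.525 [449.1  89.9 452.1] [ 0.2 -0.5  0.4]
```

View pics/p5.png

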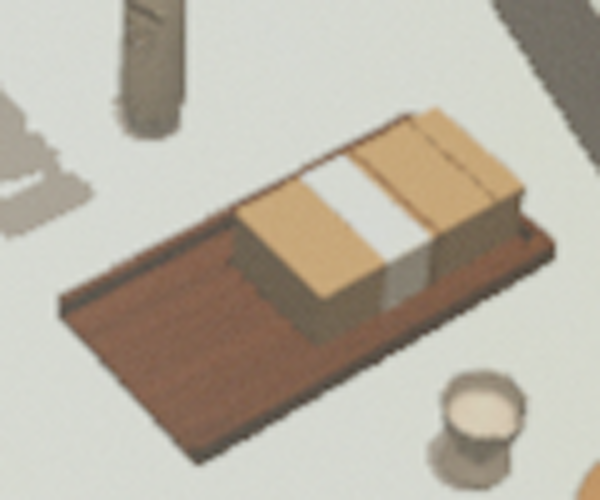

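View pics/scene5.png

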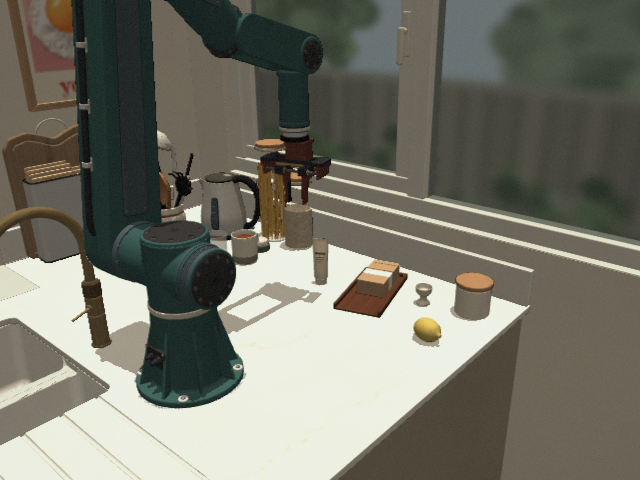

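```bash
python3 - <<'E'
from h import *
S=lambda x,y,z:ray("side",290+x/5,245+y/5,z)
c=np.array([581.2,-70.3]);th=.301;R=np.array([[np.cos(th),np.sin(th)],[-np.sin(th),np.cos(th)]])
for p in[(323,298),(524,188),(435,109),(236,210)]: print("carton z50",R@(S(*p,50)-c))
print("bottom",R@(S(318,346,6)-c),"rim outer top",R@(S(408,115,18)-c),R@(S(553,245,18)-c))
E
```

```text
carton z50 [-26.6 -41.5]
carton z50 [119.2 -41.9]
carton z50 [119.2  36.3]
carton z50 [-25.9  38.1]
bottom [-24.6 -38.8] rim outer top [126.1  65.1] [126.2 -64.4]
```

```bash
python3 -c "
from cell import env
print(env.finish_job())"
```

```text
the job is handed in; nothing more can be done
None
```

The carton now lies flat in the tray with its top end against the closed-end rim. I handed the job in at about 8.6 s of the 38 s allowed.

- **Toppling:** I pushed the carton high on its broad face with two part-open fingertips. It fell toward the closed end and lay flat between the rims, its top end about 31 mm short of the rim.
- **Sliding:** I backed off, lowered the fingertips and pushed it along the floor until it met the rim. The push force rose from about 1 N to about 13 N and the tool almost stopped. I then withdrew the arm clear of everything.

**Last checks:**
- **Position:** The side picture puts both top-end corners at 119 mm along the tray, square to the rim and centred to within 3 mm. The nominal rim face is at 122 mm. The same picture reads the rim's outer face about 4 mm short of its true place, so the 3 mm difference is within measuring error. The force rise also points to contact.
- **Other things:** The cream tube, egg cup, lemon, jar and mug look unmoved in the last scene picture. The arm hides the glass there, and I did not measure any of them. The highest push force, about 16 N in all, came when the carton met the rim.

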